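Slide a gib into the corner nest of a comparator stand

TASK

Get the flat steel gib on the black granite comparator stand ready for gauging: with the fingertips, push it sideways flat against the long low fence, then, keeping it against the fence, slide it along into the corner nest until it is fully home against the end stop, lying flat and square. Do not pick it up or tip it, leave the objectives and other loose parts where they are, and finish with the hand clear of everything.

Things in the scene. Friction and masses are not known exactly. Their poses are not given: they have to be found in the camera images.
- stand: granite comparator stand, fixed to the bench, turned by up to 0.35 rad. Black granite base 260 mm (its x) by 270 mm (its y); its top, on which the gib lies, is 30 mm above the bench. Origin: centre of the base's underside; x points away from the robot, y runs along the fence towards the left, away from the end stop at the fence's right end. The points below give offsets in this frame
- fence (a point): mid-length point of the fence's working face, at the granite's top (stand frame +15, +1, +30 mm). The fence is an aluminium strip screwed on the granite, 6 mm high, 12 mm wide, running along the stand's y from -125 to +127 mm; its working face looks to the stand's -x (towards the robot)
- nest (a point): inner corner of the nest, where the fence and end-stop faces meet, at the granite's top (stand frame +15, -115, +30 mm). The end stop is an aluminium strip 6 mm high across the fence's right end, its face looking to the stand's +y
- guide (a point): near corner of the short guide strip that faces the fence, at the granite's top (stand frame -11, -93, +30 mm): 6 mm high, 22 mm long, reaching the end stop; a slanting lead-in widens its mouth (it begins at y = -84 mm). With fence and stop it makes the nest: 26 mm wide (gib 22 mm), 22 mm deep, open above
- dial (a point): centre of the dial gauge, 150 mm above the bench, 56 mm diameter (top at 186 mm), on an arm swung clear to the back right (stand frame +145, -189 mm). Its steel column, 20 mm thick, 211 mm tall, stands at stand frame +97, -105 mm. Keep clear of both
- gib_center (a point): centre of the gib, 5 mm above the granite: a loose flat bright steel bar 52 mm long (its y), 22 mm wide (its x), 10 mm thick (4 mm taller than the strips), two dark screw holes on top, 60 to 130 g. Starts in front of the fence's left half, turned up to 0.35 rad. Fully home: 11 mm from the fence face, 26 mm from the end-stop face, square, 30 mm of it sticking out of the nest
- gib: the same gib; origin at the centre of its underside
- obj0_center (a point): bright chrome microscope objective standing upright on the front right part of the granite base, 24 mm diameter, 38 mm tall; point at half height. Leave alone
- spacer: small brass ring lying flat on the front left part of the granite base, 30 mm outside diameter, 6 mm thick; origin at the centre of its underside. Leave alone
- obj1_center (a point): chrome objective standing on the bench to the left of the stand, 24 mm diameter, 45 mm tall; point at half height. Leave alone
- obj2_center (a point): chrome objective standing on the bench to the right of the stand, 25 mm diameter, 52 mm tall; point at half height. Leave alone
- obj3_center (a point): chrome objective standing on the bench to the right of the stand, 24 mm diameter, 32 mm tall; point at half height. Leave alone
- dustcap: round anodised dust cap on the bench, 31 mm diameter, 14 mm tall; origin at the centre of its underside. Leave alone
- driver_grip (a point): screwdriver lying on the bench at the far right, about 150 mm long; point on its handle. Leave alone

How it is judged:
On the way:
1. the gib lies flat against the fence, still outside the nest (x of gib_center in the frame of stand above 0.002 m and angle between the y axis of gib and the y axis of stand, either way round below 0.07 rad and z of gib_center in the frame of stand below 0.0375 m and y of gib_center in the frame of stand above -0.055 m), for 0.1 s.
At the end, for the whole second after the job is handed in: the gib lies at rest flat on the granite in the nest, within 2 mm of the fence and 2 mm of the end stop, its long axis within 4 degrees of the fence (x of gib_center in the frame of stand above 0.002 m and angle between the y axis of gib and the y axis of stand, either way round below 0.07 rad and z of gib_center in the frame of stand below 0.0375 m and y of gib_center in the frame of stand below -0.087 m and linear speed of gib below 0.01 m/s); the robot touches nothing.
It fails at once if the gib is lifted more than 4 mm off the granite or tipped (z of gib_center in the frame of stand above 0.039 m or angle between gib's own z axis and vertical above 0.2 rad).
It fails at once if the gib leaves the fence by more than 5 mm on its way along the last 60 mm to the end stop (y of gib_center in the frame of stand below -0.03 m and x of gib_center in the frame of stand below -0.001 m).
It fails at once if another loose part is moved more than 15 mm (distance of any of obj0_center, spacer, obj1_center, obj2_center, obj3_center, dustcap, driver_grip from where it was at the start of the episode above 0.015 m).
It also fails if it takes over 48 s, if anything falls off the work surface, if the arm or the gripper's body presses on something with over 40 N, if the wrist force passes 120 N, or if a joint passes its speed limit or range.

ROBOT

A 7-joint arm with a two-finger parallel gripper is mounted at the origin on the work surface. World frame = base frame: x ahead of the robot, y to its left, z up, the work surface at z = 0. Lengths are in m, angles in rad, forces in N, time in s.
With the tool pointing down it reaches from about 0.35 to 0.9 m from the base axis. Payload 8.1 kg.
Tool frame: the origin (TCP) lies midway between the tips of the shut fingers; the grasp point (between the pads) lies 19 mm behind it (arm.hold_point_z is the distance from the TCP to the grasp point, in m); z points along the fingers, y is the direction in which the jaws open and shut (so a half turn about z gives the same grasp; the last joint's range is limited). The gripper opens to 92 mm and grips with 3 to 60 N. Pads are 19 mm wide; open, the fingers measure 130 mm over their backs; the gripper's body (75 mm by 190 mm) begins 47 mm behind the grasp point.
Start: joints at [1.192, 0.434, 0.025, 1.573, -0.012, 1.134, -0.075], TCP at [0.17, -0.601, 0.227] pointing down, gripper open.
Joint ranges: [-2.62, 2.62], [-0.44, 2.09], [-1.27, 1.32], [0.08, 2.57], [-1.32, 4.46], [0.12, 2], [-2.74, 2.74]. Speed limits (rad/s): [2.22, 2.22, 3.01, 3.01, 3.14, 3.14, 3.14].

INTERFACE

Orientations are given as a rotation vector (axis times angle).
In Python, from cell import arm gives the robot as it stands.
- The arm moves only by the shell command python3 -m pendant 'ROWS' [FORCE]. ROWS is JSON, a list of rows, each a list of 3 entries, a list of its own where there are three numbers: the shift along the tool's x, y, z in m, then the turn, a rotation vector about the tool's x, y, z in degrees, then the finger opening in m, from 0 to 0.0918. A call has 1 to 10 rows; each row shifts and turns the commanded pose from where the row before left it, along the tool's axes as they then stand; what a row does not reach is not made up. A row lasts 1/8 s, in which the tool goes at most 62.5 mm and 10.7 degrees, less where a joint would pass 70% of its speed; a pose out of reach is approached as far as the arm can. A call with a gripper value outside its range is refused whole. The fingers move at their own pace and stop on an object; FORCE is the grip in N (left out, the last holds). Time passes only in rows, so rows that do not move let the fingers close. It gives the time, the measured TCP pose, the force and the opening at its end, in the units of the state.
- arm.observe(): the state, without advancing time (a new reading comes with each control period).
- arm.get_image(name): name is "scene" or "top" or "wrist"; returns (picture, depth): 384x512x3 uint8, red, green, blue; 384x512 float32, m along the optical axis (not along the pixel's ray), 0 where there is no reading.
- arm.camera_params(name): a dict with "fovy" (degrees; the focal length in pixels is half the picture's height over the tangent of half this angle, whatever the lens; pixels are square), "cx", "cy" (the principal point, pixels), "rvec" (rotation vector, rad) and "tvec" (3), from world to camera coordinates, as OpenCV has them; the wrist camera has in their place "mount" (4x4, takes a point from camera to tool coordinates, whose origin is the TCP and whose axes are the flange's). Camera axes: x right, y down, z forward; pixel columns grow to the right and rows downward; lengths in m; the calibration is good to about 2 mm. The wrist camera is an equidistant fisheye: a pixel r from the principal point sees the ray r / f radians off the axis. A picture is of the moment at which its call begins: read the wrist's pose just before it. camera_params takes no time and is no camera call.
- arm.sign_off(): hands the job in, once; it reports no verdict.
Trained networks look in the newest picture that a camera, given by its name, has taken for a name from the list of things; names that differ only in an ending like _2 or _b are one class to them, and where a whole thing is asked for, a point or a joint stands for the part that bears it (a point fixed in the world has none). Each returns a list of dicts, best first, with "conf" (0 to 1); they miss things now and then, are a little off and sometimes report something else, mostly with a low value. They report only what shows in the picture. A call takes as long as a camera call.
- arm.look_for(camera, label): "rect" ([centre column, centre row, width, height] in pixels, round what is visible of it).
- arm.masks_of(camera, label): "pixels" (384x512 bool, what is visible of it) and "rect" ([centre column, centre row, width, height] in pixels, round what is visible of it).
The state is a dict: "clock": time; "joints": joint angles; "dq": joint speeds; "joint_efforts": joint torques, N m; "position": TCP position; "ee_rot": TCP orientation; "force": force on the tool from outside, world axes, zero at the start; "ft_torque": the same for the moment, N m; "width": opening from 0.0 (shut) to 1.0 (fully open).
Only numpy, scipy, OpenCV 4.12 (cv2) and the standard library are available. Lean on these libraries where they do the work, as an engineer would, in place of code of your own. Each camera call takes 0.05 s, during which the arm holds its last target.

## Working session

There is one attempt and no reset: what is moved stays moved. The work goes in short steps, Python scripts to look and compute and a shell command to move; the robot and the scene stay as the last step left them, time stands still between calls to the robot, and variables do not carry over. Pictures are saved under pics/ and viewed, and the job is handed in when it is done.

```bash
ls; mkdir -p pics; cat > h.py <<'E'
import numpy as np, cv2
from scipy.spatial.transform import Rotation as R
from cell import arm
def snap(n,f):
    im,d=arm.get_image(n); cv2.imwrite('pics/'+f,im[:,:,::-1]); np.save('/tmp/d_'+n,d); return im,d
def w2c(n):
    p=arm.camera_params(n); return p,R.from_rotvec(p['rvec']).as_matrix(),np.array(p['tvec'])
def px2w(n,u,v,z=None,depth=None):
    p,Rm,t=w2c(n); f=192/np.tan(np.radians(p['fovy'])/2)
    r=np.stack([(np.asarray(u)-p['cx'])/f,(np.asarray(v)-p['cy'])/f,np.ones_like(np.asarray(u,float))],-1)
    if depth is not None: return (r*np.asarray(depth)[...,None]-t)@Rm
    d=r@Rm; c=-Rm.T@t
    return c+d*((z-c[2])/d[...,2])[...,None]
def w2px(n,P):
    p,Rm,t=w2c(n); f=192/np.tan(np.radians(p['fovy'])/2)
    q=np.asarray(P)@Rm.T+t; return q[...,:2]/q[...,2:]*f+[p['cx'],p['cy']]
E
python3 - <<'E'
from h import *
print(arm.observe())
for n in('scene','top'):
    snap(n,n+'0.png'); print(arm.camera_params(n))
print(arm.camera_params('wrist'), arm.hold_point_z)
E
```

```text
pics
{'clock': 0.0, 'joints': array([ 1.19243011,  0.43523023,  0.02496778,  1.57408526, -0.01162467,
        1.13397852, -0.07510321]), 'dq': array([-1.08860929e-03, -1.78111267e-03,  1.21434230e-04, -2.89188129e-04,
       -4.62245320e-05,  4.37188566e-05,  1.05256069e-03]), 'joint_efforts': array([-1.14259938e-04, -6.67847300e+01,  9.85531993e-01, -3.14461076e+01,
       -6.03368925e-02,  4.28451528e-02,  1.59214947e-04]), 'position': array([ 0.16999801, -0.60091644,  0.22594497]), 'ee_rot': array([-3.11028675e+00, -4.31469963e-01,  5.17241459e-04]), 'force': array([ 0.05367718, -0.32719016,  0.11789327]), 'ft_torque': array([-0.01687452, -0.00962314,  0.07032481]), 'width': 0.9976186736021954}
{'fovy': 54.87482139690276, 'cx': 258.10318638621396, 'cy': 194.34663522995027, 'rvec': array([ 1.77059158,  1.83467707, -0.70428035]), 'tvec': array([ 0.05582703, -0.33159665,  1.36296122])}
{'fovy': 50.55536750827861, 'cx': 265.69914167858303, 'cy': 189.97644426839008, 'rvec': array([ 2.16880065, -2.12192943,  0.13545548]), 'tvec': array([-0.03312564,  0.54381461,  1.17793762])}
{'fovy': 65.70646984690485, 'cx': 256.21439371253166, 'cy': 195.25772393838284, 'mount': array([[ 1.20164607e-03, -9.68591437e-01, -2.48654749e-01,
         6.63321717e-02],
       [ 9.99999261e-01,  1.11835024e-03,  4.76245535e-04,
        -5.47351755e-04],
       [-1.83204250e-04, -2.48655138e-01,  9.68592065e-01,
        -1.58171613e-01],
       [ 0.00000000e+00,  0.00000000e+00,  0.00000000e+00,
         1.00000000e+00]])} 0.0188
```

View pics/scene0.png

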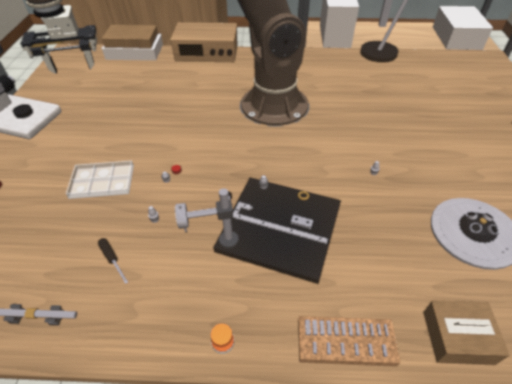

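View pics/top0.png

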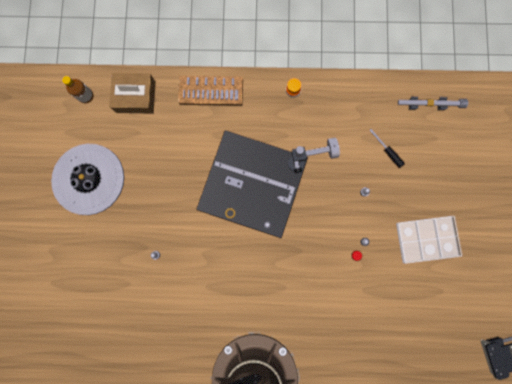

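The top view shows the granite at about (252,183), the gib at (233,182), the fence running from (217,165) to (294,188), the spacer at (230,213) and obj0 at (267,225). Next I'll measure these positions.

```bash
python3 - <<'E'
from h import *
im=cv2.imread('pics/top0.png'); 
cv2.imwrite('pics/topz.png',cv2.resize(im[120:250,180:310],None,fx=5,fy=5,interpolation=cv2.INTER_CUBIC)[:600])
for cam in('top','scene'):
  for l in('stand','gib','fence','nest','guide','spacer','obj0_center','dial'):
    m=arm.masks_of(cam,l)
    if not m: print(cam,l,None);continue
    for q in m[:1]:
      px=q['pixels']; v,u=np.nonzero(px)
      z={'stand':.03,'gib':.04,'spacer':.036,'fence':.036,'nest':.036,'guide':.036,'obj0_center':.05,'dial':.15}[l]
      W=px2w(cam,u,v,z)
      pts=np.c_[u,v].astype(np.float32)
      c,s,a=cv2.minAreaRect(W[:,:2].astype(np.float32)*1000)
      print(cam,l,round(q['conf'],2),q['rect'],len(u),'W rect',np.round(c,1),np.round(s,1),round(a,1), 'mean',np.round(W.mean(0),4))
E
```

```text
top stand 0.92 [269.5, 184.9, 143.3, 108.4] 7781 W rect [592.5 -32.5] [359.4 340.4] 72.9 mean [0.5723 0.0094 0.03  ]
top gib None
top fence 0.6 [268.6, 185.6, 141.2, 108.0] 7692 W rect [591. -32.] [359.6 334. ] 74.0 mean [0.5721 0.0088 0.036 ]
top nest 0.75 [271.6, 182.7, 139.3, 109.2] 7743 W rect [593.4 -32.9] [356.2 340.8] 72.9 mean [0.5721 0.0083 0.036 ]
top guide 0.66 [269.6, 184.1, 142.1, 106.3] 7632 W rect [592.5 -32. ] [351.3 337.7] 72.4 mean [0.5718 0.0081 0.036 ]
top spacer 0.62 [268.9, 184.2, 143.0, 106.3] 7946 W rect [591.3 -32. ] [358.6 341.1] 73.4 mean [0.5719 0.0079 0.036 ]
top obj0_center 0.49 [267.2, 223.1, 5.0, 8.7] 48 W rect [440.9 -26. ] [20.4 20.5] 1.3 mean [ 0.4409 -0.0266  0.05  ]
top dial 0.88 [269.5, 184.9, 144.6, 112.5] 8019 W rect [572.  -32.8] [323.1 316.3] 71.8 mean [0.5528 0.0038 0.15  ]
scene stand 0.89 [258.9, 233.6, 169.7, 106.1] 9096 W rect [551.8 -48.2] [416.5 269.1] 72.1 mean [0.5848 0.0032 0.03  ]
scene gib 0.57 [301.9, 220.9, 18.5, 11.9] 177 W rect [571.5  78. ] [51.9 28.4] 72.3 mean [0.5719 0.0782 0.04  ]
scene fence 0.57 [259.1, 230.3, 165.4, 105.1] 9443 W rect [555.5 -49.8] [417.8 270.8] 72.3 mean [0.5874 0.0024 0.036 ]
scene nest 0.59 [260.9, 231.2, 164.1, 103.3] 9442 W rect [553.9 -48.4] [418.  273.1] 72.4 mean [0.5876 0.0029 0.036 ]
scene guide 0.95 [257.1, 233.7, 165.3, 105.7] 9274 W rect [556.1 -49.8] [416.9 267.5] 72.6 mean [0.588  0.0015 0.036 ]
scene spacer None
scene obj0_center 0.49 [374.4, 169.1, 4.9, 16.1] 105 W rect [377.4 296.4] [23.9 61.9] 63.2 mean [0.3791 0.2951 0.05  ]
scene dial 0.56 [259.9, 232.9, 166.9, 103.8] 9421 W rect [646.2 -43.1] [354.  228.2] 72.5 mean [0.6732 0.0008 0.15  ]
```

View pics/topz.png

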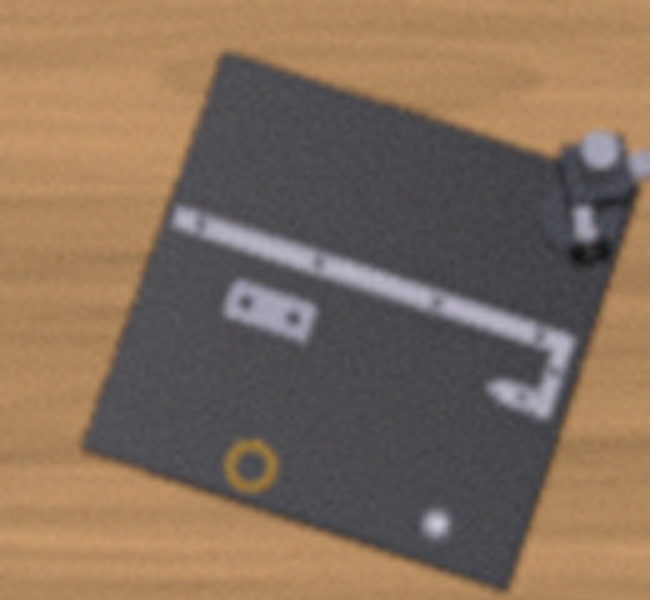

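```bash
cat > fit.py <<'E'
from h import *
from scipy.optimize import least_squares
def st2w(s,P):
    P=np.asarray(P,float); c,q=np.cos(s[2]),np.sin(s[2])
    return np.stack([s[0]+c*P[...,0]-q*P[...,1],s[1]+q*P[...,0]+c*P[...,1],P[...,2]],-1)
E
python3 - <<'E'
from fit import *
M=np.array([[130,135,30],[-130,135,30],[-130,-135,30],[15,127,36],[27,127,36]])/1000
Z=np.array([[225,52],[85,450],[508,590],[170,229],[180,204]])
Z=(Z+.5)/5-.5+[180,120]
r=least_squares(lambda s:(w2px('top',st2w(s,M))-Z).ravel(),[.57,.01,-.3])
s=r.x; print(s,np.round(r.fun.reshape(-1,2),2)); np.save('stand',s)
G=np.array([[238,280],[318,306],[304,345],[222,317]]); G=(G+.5)/5-.5+[180,120]
W=px2w('top',G[:,0],G[:,1],.04); print(W, [np.linalg.norm(W[i]-W[i-1]) for i in range(4)])
c=W.mean(0); d=c[:2]-s[:2]; a=s[2]
rel=[np.cos(a)*d[0]+np.sin(a)*d[1],-np.sin(a)*d[0]+np.cos(a)*d[1]]
l=(W[0]+W[3]-W[1]-W[2]); print('gib',c,rel,'yaw',np.arctan2(-l[0],l[1]),'rel yaw',np.arctan2(-l[0],l[1])-a)
for n,z,o in(('spacer',.036,(250,467)),('obj0',.068,(436,522))):
    g=(np.array(o)+.5)/5-.5+[180,120]; p=px2w('top',g[0],g[1],z);d=p[:2]-s[:2]
    print(n,p,[np.cos(a)*d[0]+np.sin(a)*d[1],-np.sin(a)*d[0]+np.cos(a)*d[1]])
print(st2w(s,[.015,-.115,.03]),st2w(s,[.097,-.105,.2]),st2w(s,[.145,-.189,.15]))
E
```

```text
[ 0.56666304  0.01914473 -0.29620891] [[-0.33 -0.57]
 [-0.68 -0.  ]
 [ 0.62  0.46]
 [ 0.54 -0.62]
 [-0.16  0.68]]
[[0.58507564 0.09513122 0.04      ]
 [0.57029996 0.04666131 0.04      ]
 [0.54656119 0.05431278 0.04      ]
 [0.56243256 0.10391509 0.04      ]] [np.float64(0.024287148632949788), np.float64(0.05067201427384781), np.float64(0.024941412967537796), np.float64(0.05207965004051713)]
gib [0.56609234 0.0750051  0.04      ] [np.float64(-0.01685128201374086), np.float64(0.053261062499070165)] yaw -0.30288012112248575 rel yaw -0.006671211476890981
spacer [0.47326915 0.08444184 0.036     ] [np.float64(-0.10838656342425258), np.float64(0.035192090977959306)]
obj0 [ 0.44138837 -0.02701079  0.068     ] [np.float64(-0.10634632349965499), np.float64(-0.08071266080927891)]
[ 0.54744171 -0.09522546  0.03      ] [ 0.62878957 -0.10959646  0.2       ] [ 0.65017988 -0.20394928  0.15      ]
```

```bash
cat > mv.py <<'E'
from fit import *
import sys
s=np.load('stand.npy')
def goal(p,sgn=1):
    """p: TCP goal in stand frame; sgn: tool y=sgn*stand y"""
    o=arm.observe(); Rc=R.from_rotvec(o['ee_rot']).as_matrix()
    y=sgn*np.array([-np.sin(s[2]),np.cos(s[2]),0]); z=np.array([0,0,-1.]); x=np.cross(y,z)
    Rg=np.stack([x,y,z],1)
    W=st2w(s,p); d=Rc.T@(W-o['position']); dr=R.from_matrix(Rc.T@Rg).as_rotvec(degrees=True)
    return W,d,dr
def tcp_stand():
    o=arm.observe(); p=o['position']; d=p[:2]-s[:2]; c,q=np.cos(s[2]),np.sin(s[2])
    return np.array([c*d[0]+q*d[1],-q*d[0]+c*d[1],p[2]]),o
E
python3 - <<'E'
from mv import *
print(R.from_rotvec(arm.observe()['ee_rot']).as_matrix().round(3))
for g in(1,-1): print(*[np.round(v,4) for v in goal([-.05,.05,.26],g)])
E
```

```text
[[ 0.962  0.272  0.   ]
 [ 0.272 -0.962 -0.   ]
 [ 0.     0.    -1.   ]]
[0.5334 0.0816 0.26  ] [ 0.5355 -0.5583 -0.0333] [ 2.600000e-03  7.300000e-03 -1.472324e+02]
[0.5334 0.0816 0.26  ] [ 0.5355 -0.5583 -0.0333] [ 5.50000e-03 -2.00000e-03  3.27676e+01]
```

```bash
python3 -m pendant '[[[0.04,-0.042,-0.005],[0,0,0],0],[[0.04,-0.042,-0.005],[0,0,0],0],[[0.04,-0.042,-0.005],[0,0,0],0],[[0.04,-0.042,-0.005],[0,0,0],0],[[0.04,-0.042,-0.005],[0,0,0],0],[[0.04,-0.042,-0.004],[0,0,0],0],[[0.04,-0.042,-0.004],[0,0,0],0],[[0.04,-0.042,0],[0,0,0],0],[[0.04,-0.042,0],[0,0,0],0],[[0.04,-0.042,0],[0,0,0],0]]' 10; python3 - <<'E'
from mv import *
print(*[np.round(v,4) for v in goal([-.05,.05,.26],-1)])
E
```

```text
clock: 2.15
position: [0.4414, -0.0867, 0.2601]
ee_rot: [3.111, 0.431, 0.001]
force: [1.2, -0.4, 0.2]
width: 0.012
[0.5334 0.0816 0.26  ] [ 1.343e-01 -1.370e-01  1.000e-04] [ 2.5800e-02 -5.8500e-02  3.2746e+01]
```

```bash
python3 -m pendant '[[[0.033,-0.034,0],[0,0,0],0],[[0.033,-0.034,0],[0,0,0],0],[[0.033,-0.034,0],[0,0,0],0],[[0.033,-0.034,0],[0,0,0],0],[[0,0,0],[0,0,8.2],0],[[0,0,0],[0,0,8.2],0],[[0,0,0],[0,0,8.2],0],[[0,0,0],[0,0,8.15],0],[[0,0,0],[0,0,0],0]]' ; python3 - <<'E'
from mv import *
print(*[np.round(v,4) for v in goal([-.05,.05,.26],-1)])
snap('wrist','wrist1.png')
for l in('gib','spacer','fence'):
  m=arm.masks_of('wrist',l); print(l,[(round(q['conf'],2),q['rect']) for q in m[:2]])
E
```

```text
clock: 3.28
position: [0.5307, 0.0785, 0.2598]
ee_rot: [3.107, -0.462, 0.0]
force: [1.1, -0.5, -0.2]
width: 0.005
[0.5334 0.0816 0.26  ] [ 0.0017 -0.0038 -0.0002] [ 0.0081 -0.0147  0.07  ]
gib [(0.93, [249.4, 146.9, 42.5, 17.7])]
spacer [(0.6, [342.1, 113.8, 307.5, 227.5]), (0.45, [266.6, 212.8, 22.1, 22.5])]
fence [(0.89, [342.1, 112.8, 302.9, 225.4]), (0.28, [350.5, 214.4, 19.7, 18.9])]
```

View pics/wrist1.png

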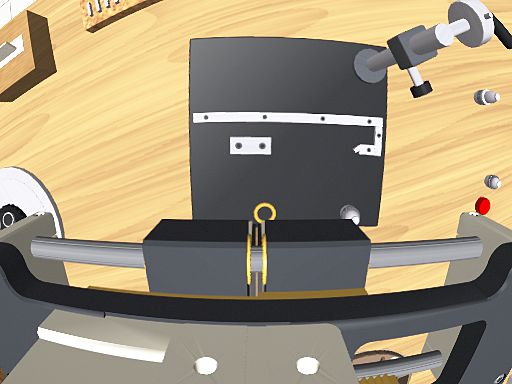

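The wrist view shows the gib at (250,146) and the fence's lower edge at about row 122, with the nest mouth at (360,150) and the spacer at (265,212). I'll zoom in to refine both poses.

```bash
cat >> mv.py <<'E'
def wrist_px(P,o):
    p=arm.camera_params('wrist'); f=192/np.tan(np.radians(p['fovy'])/2)
    Rt=R.from_rotvec(o['ee_rot']).as_matrix(); M=np.array(p['mount'])
    t=(np.asarray(P)-o['position'])@Rt; c=(t-M[:3,3])@M[:3,:3]
    rho=np.hypot(c[...,0],c[...,1]); th=np.arctan2(rho,c[...,2])
    return c[...,:2]/rho[...,None]*(f*th)[...,None]+[p['cx'],p['cy']]
def wrist_ray(uv,z,o):
    p=arm.camera_params('wrist'); f=192/np.tan(np.radians(p['fovy'])/2)
    Rt=R.from_rotvec(o['ee_rot']).as_matrix(); M=np.array(p['mount'])
    d=np.asarray(uv,float)-[p['cx'],p['cy']]; r=np.linalg.norm(d,axis=-1,keepdims=True); th=r/f
    c=np.concatenate([d/r*np.sin(th),np.cos(th)],-1)
    w=(c@M[:3,:3].T)@Rt.T; c0=o['position']+Rt@M[:3,3]
    return c0+w*((z-c0[2])/w[...,2])[...,None]
def w2st(P):
    d=np.asarray(P)[...,:2]-s[:2]; c,q=np.cos(s[2]),np.sin(s[2])
    return np.stack([c*d[...,0]+q*d[...,1],-q*d[...,0]+c*d[...,1]],-1)
E
python3 - <<'E'
from mv import *
im=cv2.imread('pics/wrist1.png')
cv2.imwrite('pics/w1z.png',cv2.resize(im[30:180,185:385],None,fx=4,fy=4,interpolation=cv2.INTER_CUBIC))
o=arm.observe(); print(o['position'])
M=np.array([[130,135,30],[15,127,36],[27,127,36],[15,-115,36],[-11,-93,36],[-11,-84,36]])/1000
print((wrist_px(st2w(s,M),o)-[185,30])*4)
E
```

```text
[0.53071649 0.07841178 0.25973878]
[[ 17.67384504  27.17217953]
 [ 35.40957145 363.89629134]
 [ 34.98911751 327.08069455]
 [765.56316697 378.65933413]
 [702.60710383 451.95490114]
 [677.62896958 450.80286544]]
```

View pics/w1z.png

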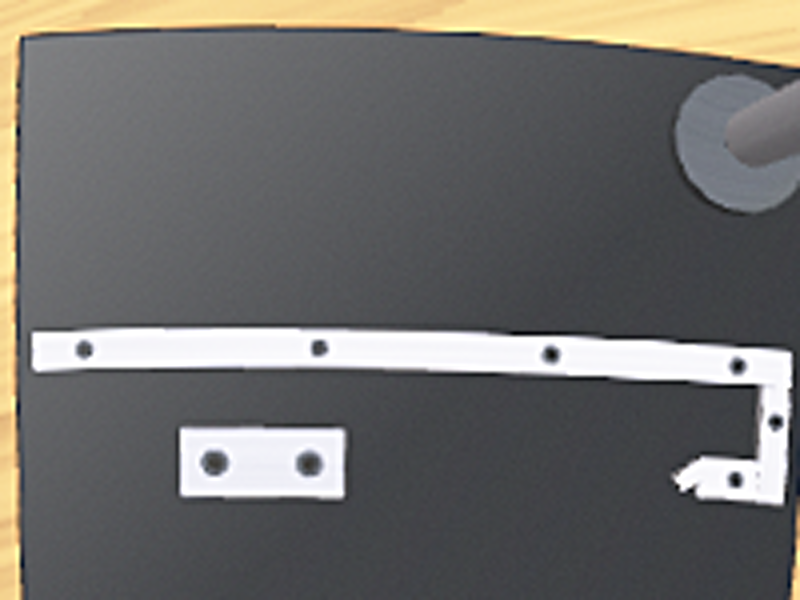

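```bash
python3 - <<'E'
from mv import *
o=arm.observe()
M=np.array([[130,135,30],[15,127,36],[27,127,36],[15,-115,36],[-11,-93,36]])/1000
Z=np.array([[21,38],[33,370],[33,331],[761,384],[704,459]])
Z=(Z+.5)/4-.5+[185,30]
r=least_squares(lambda q:(wrist_px(st2w(q,M),o)-Z).ravel(),s)
print(s,r.x,(r.fun.reshape(-1,2)*4).round(1))
sn=r.x
G=(np.array([[180,428],[345,428],[345,498],[181,498]])+.5)/4-.5+[185,30]
W=wrist_ray(G,.04,o); print([np.linalg.norm(W[i]-W[i-1]) for i in range(4)])
import mv; mv.s[:]=sn; print(w2st(W).round(4), w2st(W).mean(0)); np.save('stand',sn)
print('tcp',w2st(o['position']))
for n,u in(('spacer',(265,212)),): print(n,w2st(wrist_ray(np.array([u]),.036,o)))
E
```

```text
[ 0.56666304  0.01914473 -0.29620891] [ 0.56524336  0.02045236 -0.29730927] [[-4.  -4.7]
 [ 1.5  0.4]
 [ 1.1  2.6]
 [ 3.7  1.5]
 [-2.5 -0.2]]
[np.float64(0.022463426603616127), np.float64(0.05226825159033211), np.float64(0.022423820610125385), np.float64(0.052378250321904934)]
[[-0.0043  0.0794]
 [-0.0042  0.0271]
 [-0.0266  0.0269]
 [-0.0267  0.0792]] [-0.01544497  0.05314947]
tcp [-0.04999125  0.04530203]
spacer [[-0.10512084  0.03333617]]
```

```bash
python3 - <<'E'
from mv import *
print(*[np.round(v,4) for v in goal([-.05,.053,.035],-1)])
E
```

```text
[0.533  0.0858 0.035 ] [ 0.     -0.0077  0.2247] [-1.000e-04 -2.500e-03  2.145e-01]
```

```bash
python3 -m pendant '[[[0,-0.004,0.045],[0,0,0.2],0],[[0,-0.004,0.045],[0,0,0],0],[[0,0,0.045],[0,0,0],0],[[0,0,0.04],[0,0,0],0],[[0,0,0.025],[0,0,0],0],[[0,0,0.015],[0,0,0],0],[[0,0,0.005],[0,0,0],0],[[0,0,0],[0,0,0],0]]' ; python3 - <<'E'
from mv import *
print(*[np.round(v,4) for v in goal([-.05,.053,.035],-1)])
snap('wrist','wrist2.png')
E
```

```text
clock: 4.47
position: [0.5335, 0.0862, 0.0402]
ee_rot: [-3.106, 0.468, -0.001]
force: [0.2, -0.0, 0.4]
width: 0.004
[0.533  0.0858 0.035 ] [-0.0004  0.0005  0.0052] [-0.0207 -0.0359 -0.1073]
```

View pics/wrist2.png

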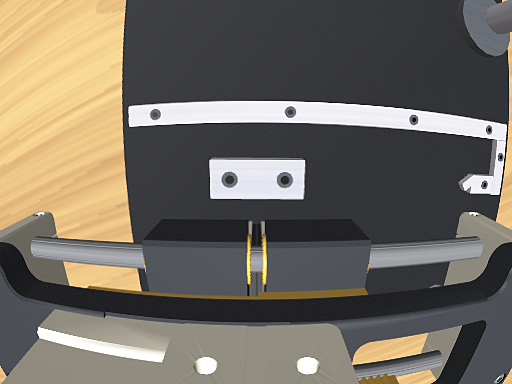

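```bash
python3 - <<'E'
from mv import *
o=arm.observe(); d=np.load('/tmp/d_wrist.npy')
Rt=R.from_rotvec(o['ee_rot']).as_matrix()
for x in(0,.0095):
  for y in (0,.005,.019): print(x,y,wrist_px(o['position']+Rt@np.array([x,y,0]),o))
p=arm.camera_params('wrist'); f=192/np.tan(np.radians(p['fovy'])/2); M=np.array(p['mount'])
for uv in [(160,225),(160,240),(200,225),(245,225),(258,225),(250,240),(258,240),(258,260),(268,240),(268,225),(300,225),(360,225),(300,260)]:
    q=np.array(uv)-[p['cx'],p['cy']]; r=np.hypot(*q); th=r/f; c=np.r_[q/r*np.tan(th),1]*d[uv[1],uv[0]]
    print(uv,d[uv[1],uv[0]].round(4),(M[:3,:3]@c+M[:3,3]).round(4))
E
```

```text
0 0 [256.76999512 238.18610267]
0 0.005 [265.47031689 238.17932745]
0 0.019 [289.69773112 238.03171281]
0.0095 0 [256.80044803 222.66044731]
0.0095 0.005 [265.66002717 222.65894973]
0.0095 0.019 [290.32554769 222.56937833]
(160, 225) 0.0877 [ 0.0354 -0.0299 -0.0755]
(160, 240) 0.0745 [ 0.0361 -0.0256 -0.0889]
(200, 225) 0.0869 [ 0.0359 -0.0171 -0.0762]
(245, 225) 0.0866 [ 0.0361 -0.0037 -0.0765]
(258, 225) 0.1661 [ 0.0086  0.0007 -0.0014]
(250, 240) 0.0819 [ 0.0336 -0.0021 -0.0819]
(258, 240) 0.1435 [ 0.0093  0.0005 -0.0246]
(258, 260) 0.0803 [ 0.0289  0.0001 -0.0848]
(268, 240) 0.0749 [ 0.0364  0.0026 -0.0884]
(268, 225) 0.0885 [ 0.0354  0.0031 -0.0746]
(300, 225) 0.0864 [ 0.0361  0.0124 -0.0767]
(360, 225) 0.1783 [0.0037 0.0648 0.0098]
(300, 260) 0.0745 [ 0.0314  0.0108 -0.0901]
```

```bash
python3 -m pendant '[[[0.004,0,0],[0,0,0],0],[[0.004,0,0],[0,0,0],0],[[0.004,0,0],[0,0,0],0],[[0.004,0,0],[0,0,0],0],[[0.004,0,0],[0,0,0],0],[[0.004,0,0],[0,0,0],0],[[0.003,0,0],[0,0,0],0],[[0.003,0,0],[0,0,0],0],[[0.002,0,0],[0,0,0],0],[[0,0,0],[0,0,0],0]]' ; python3 - <<'E'
from mv import *
t,o=tcp_stand(); print(t,o['force'])
snap('wrist','wrist3.png')
im=cv2.imread('pics/wrist3.png'); cv2.imwrite('pics/w3z.png',cv2.resize(im[80:260,120:320],None,fx=3.3,fy=3.3))
E
```

```text
clock: 5.78
position: [0.5638, 0.0765, 0.0397]
ee_rot: [3.106, -0.469, 0.0]
force: [-0.1, -0.0, 0.2]
width: 0.002
[-0.01778874  0.05320834  0.03971519] [-0.05184016 -0.0414571   0.17994826]
```

View pics/w3z.png

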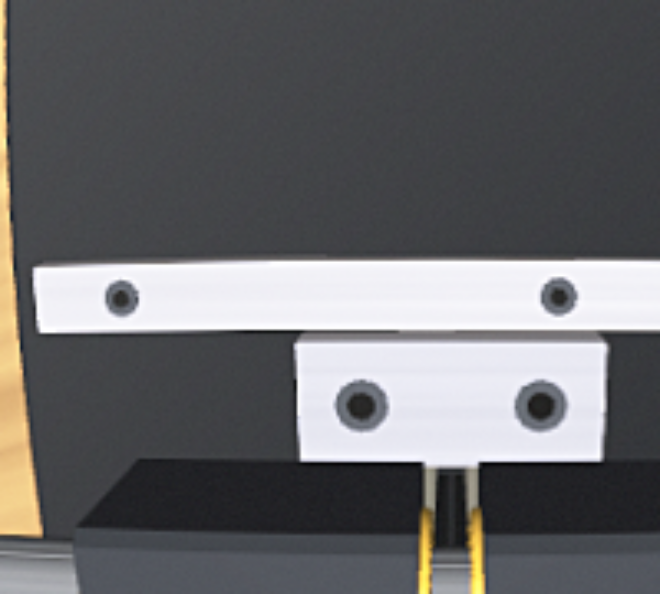

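The gib has moved up almost to the fence, at about (256,198) in the full picture. The tips are higher than I intended, with z at 0.0397, so I'll back off, lower them and push again.

```bash
python3 -m pendant '[[[-0.004,0,0],[0,0,0],0],[[-0.004,0,0],[0,0,0],0],[[0,0,0],[0,0,0],0],[[0,0,0.003],[0,0,0],0],[[0,0,0.003],[0,0,0],0],[[0,0,0],[0,0,0],0],[[0,0,0],[0,0,0],0]]'; python3 - <<'E'
from mv import *
t,o=tcp_stand(); print(t,o['force'])
E
```

```text
clock: 6.7
position: [0.556, 0.079, 0.0336]
ee_rot: [3.106, -0.469, -0.0]
force: [0.0, -0.4, -0.4]
width: 0.006
[-0.02596695  0.05323385  0.03361845] [ 0.02657233 -0.43771508 -0.37458166]
```

```bash
python3 -m pendant '[[[0.003,0,0],[0,0,0],0],[[0.003,0,0],[0,0,0],0],[[0.002,0,0],[0,0,0],0],[[0.002,0,0],[0,0,0],0],[[0.001,0,0],[0,0,0],0],[[0.001,0,0],[0,0,0],0],[[0,0,0],[0,0,0],0]]'; python3 - <<'E'
from mv import *
t,o=tcp_stand(); print(t,o['force'])
snap('wrist','wrist4.png')
im=cv2.imread('pics/wrist4.png'); cv2.imwrite('pics/w4z.png',cv2.resize(im[80:260,120:320],None,fx=3.3,fy=3.3))
E
```

```text
clock: 7.58
position: [0.5648, 0.0763, 0.0334]
ee_rot: [3.106, -0.467, -0.007]
force: [-9.2, 1.8, 7.4]
width: 0.005
[-0.01680528  0.05322475  0.03342112] [-9.24221009  1.84705966  7.36911908]
```

View pics/w4z.png

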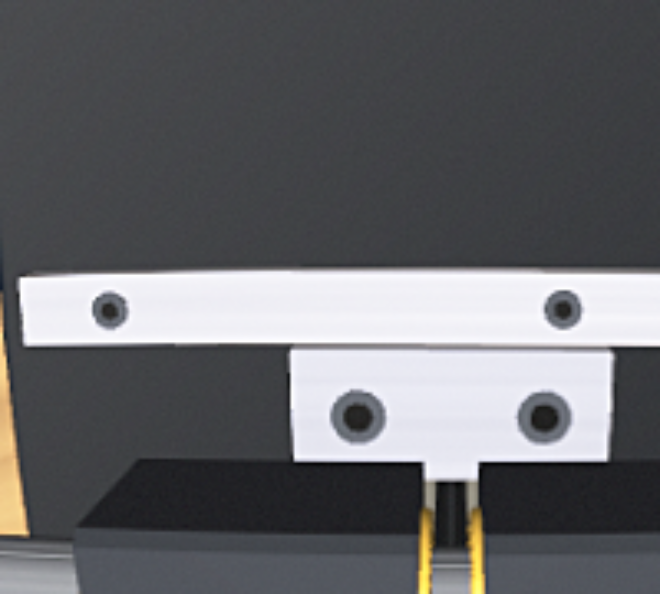

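The gib is flush on the fence with 9 N of contact force, and the tip position agrees to within 0.3 mm. Next I'll take the hand round to the gib's left end.

```bash
python3 -m pendant '[[[-0.005,0,0],[0,0,0],0],[[-0.008,0,0],[0,0,0],0],[[0,-0.013,0],[0,0,0],0],[[0,-0.013,0],[0,0,0],0],[[0,-0.013,0],[0,0,0],0],[[0,-0.013,0],[0,0,0],0],[[0,0,0],[0,0,0],0],[[0,0,0],[0,0,0],0]]'; python3 - <<'E'
from mv import *
t,o=tcp_stand(); print(t,o['force']); print(*[np.round(v,4) for v in goal([.002,.105,.035],-1)])
im,_=snap('wrist','wrist5.png')
E
```

```text
clock: 8.62
position: [0.5702, 0.1285, 0.0335]
ee_rot: [3.106, -0.469, -0.0]
force: [0.1, 1.1, 0.4]
width: 0.008
[-0.02689978  0.1048101   0.03354169] [0.0948805  1.06803933 0.41405356]
[0.5979 0.1203 0.035 ] [ 0.0289 -0.0003 -0.0015] [ 0.0399  0.0115 -0.1254]
```

View pics/wrist5.png

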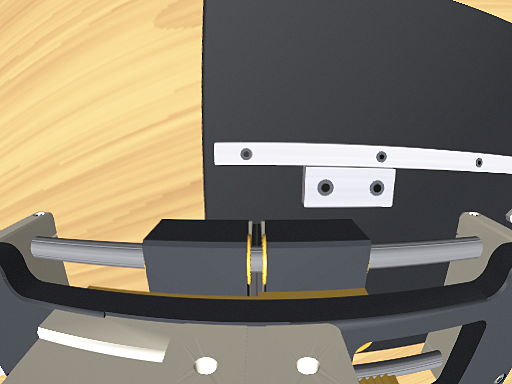

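```bash
python3 -m pendant '[[[0.007,0,0],[0,0,0],0],[[0.007,0,0],[0,0,0],0],[[0.007,0,0],[0,0,0],0],[[0.005,0,0],[0,0,0],0],[[0.003,0,0],[0,0,0],0],[[0,0,0],[0,0,0],0],[[0,0.004,0],[0,0,0],0],[[0,0.004,0],[0,0,0],0],[[0,0,0],[0,0,0],0]]'; python3 - <<'E'
from mv import *
t,o=tcp_stand(); print(t,o['force'])
im,_=snap('wrist','wrist6.png')
E
```

```text
clock: 9.8
position: [0.5955, 0.1121, 0.0337]
ee_rot: [3.106, -0.469, -0.0]
force: [0.3, -0.6, -0.6]
width: 0.004
[0.00206814 0.09648519 0.0337099 ] [ 0.34203447 -0.58962982 -0.62592792]
```

View pics/wrist6.png

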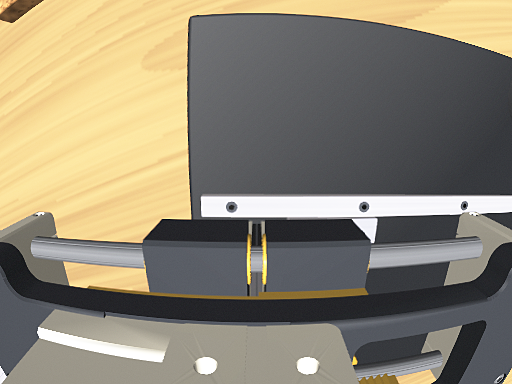

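```bash
python3 -m pendant '[[[0,0.004,0],[0,0,0],0],[[0,0.004,0],[0,0,0],0],[[0,0.004,0],[0,0,0],0],[[0,0.004,0],[0,0,0],0],[[0,0.004,0],[0,0,0],0],[[0.0002,0.004,0],[0,0,0],0],[[0.0002,0.004,0],[0,0,0],0],[[0.0002,0.004,0],[0,0,0],0]]'; python3 - <<'E'
from mv import *
t,o=tcp_stand(); print(t,o['force'])
im,_=snap('wrist','wrist7.png')
cv2.imwrite('pics/w7z.png',cv2.resize(im[180:270,220:420,::-1],None,fx=4,fy=4))
print(w2st(wrist_ray(np.array([[377,242.]]),.04,o)))
E
```

```text
clock: 10.85
position: [0.5867, 0.0821, 0.0338]
ee_rot: [-3.106, 0.468, 0.0]
force: [-0.8, 1.2, 1.5]
width: 0.007
[0.0024839  0.06526564 0.03376936] [-0.8157934   1.21962884  1.47978455]
[[ 0.00105909 -0.00557808]]
```

View pics/w7z.png

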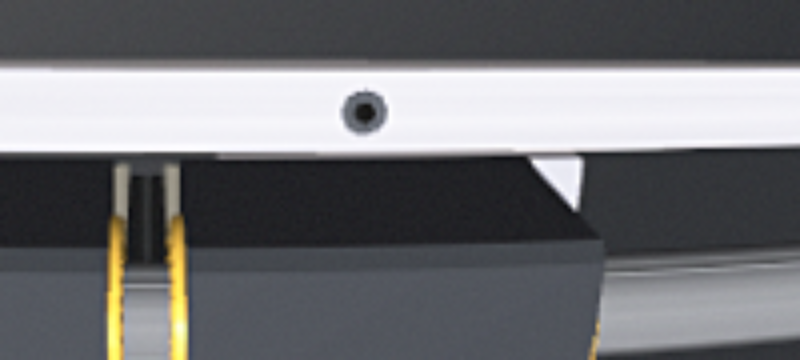

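```bash
python3 -m pendant '[[[0,0.004,0],[0,0,0],0],[[0.0002,0.004,0],[0,0,0],0],[[0,0.004,0],[0,0,0],0],[[0.0002,0.004,0],[0,0,0],0],[[0,0.004,0],[0,0,0],0],[[0.0002,0.004,0],[0,0,0],0],[[0,0.004,0],[0,0,0],0],[[0,0.004,0],[0,0,0],0]]'; python3 - <<'E'
from mv import *
t,o=tcp_stand(); print(t,o['force'])
im,_=snap('wrist','wrist8.png')
cv2.imwrite('pics/w8z.png',cv2.resize(im[180:270,220:420,::-1],None,fx=4,fy=4))
print(w2st(wrist_ray(np.array([[365,222.]]),.04,o)))
E
```

```text
clock: 11.9
position: [0.5778, 0.0513, 0.0337]
ee_rot: [-3.106, 0.468, 0.0]
force: [-2.8, 5.3, 3.6]
width: 0.002
[0.00301509 0.03315993 0.03372234] [-2.83655674  5.2864308   3.56570145]
[[ 0.0143619  -0.02828864]]
```

View pics/w8z.png

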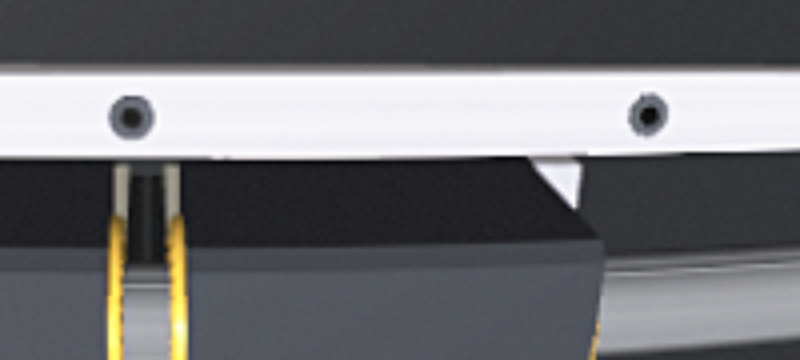

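```bash
python3 - <<'E'
from mv import *
a=cv2.imread('pics/wrist7.png')[205:240,335:385];b=cv2.imread('pics/wrist8.png')[205:240,335:385]
cv2.imwrite('pics/cmp.png',cv2.resize(np.hstack([a,b]),None,fx=7.9,fy=7.9,interpolation=cv2.INTER_NEAREST))
t,o=tcp_stand()
P=np.array([[4+11,-28,40],[4+11,-28,30],[15,-28,36],[14,-28,40],[13,-28,40]])/1000
print(wrist_px(st2w(s,P),o))
E
```

```text
[[363.48061991 220.96567488]
 [357.93372264 215.47653344]
 [361.19690481 218.70126667]
 [363.29594255 222.62828431]
 [363.10972327 224.28451898]]
```

View pics/cmp.png

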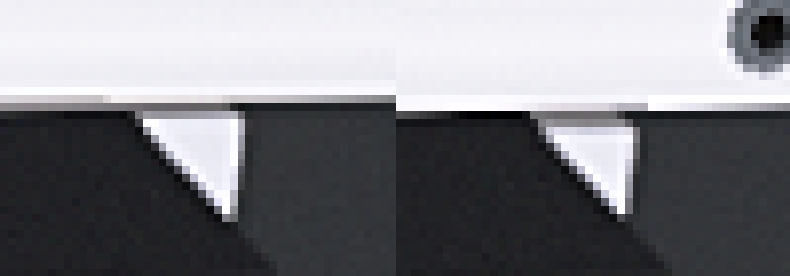

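The strip is now about 2.3 px, which matches the prediction for flush contact. At most the far end has opened by 0.85 mm. I'll ease off the +x bias and keep pushing.

```bash
python3 -m pendant '[[[-0.0004,0.003,0],[0,0,0],0],[[-0.0003,0.004,0],[0,0,0],0],[[0,0.004,0],[0,0,0],0],[[0,0.004,0],[0,0,0],0],[[0,0.004,0],[0,0,0],0],[[0,0.004,0],[0,0,0],0],[[0,0,0],[0,0,0],0]]'; python3 - <<'E'
from mv import *
t,o=tcp_stand(); f=o['force'];c,q=np.cos(s[2]),np.sin(s[2]); print(t,c*f[0]+q*f[1],-q*f[0]+c*f[1],f[2])
im,_=snap('wrist','wrist9.png')
cv2.imwrite('pics/w9z.png',cv2.resize(im[180:270,320:420,::-1],None,fx=6,fy=6,interpolation=cv2.INTER_NEAREST))
P=np.array([[15,t[1]*1000-61.4,40],[15,t[1]*1000-61.4,36]])/1000
print((wrist_px(st2w(s,P),o)-[320,180])*6)
E
```

```text
clock: 12.82
position: [0.5705, 0.0287, 0.0337]
ee_rot: [3.106, -0.47, 0.0]
force: [-0.1, 0.1, 0.9]
width: 0.003
[0.00260467 0.00941952 0.03369855] -0.1398405282490436 0.10785870199827582 0.8634665476458316
[[270.6150347  240.84360975]
 [256.71473674 227.38852148]]
```

View pics/w9z.png

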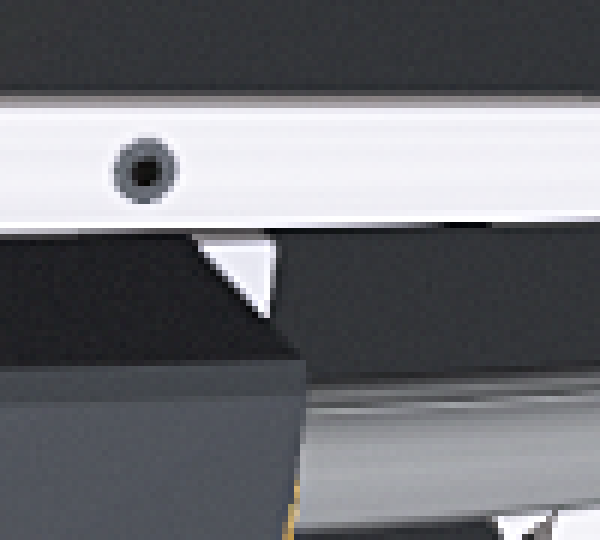

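It's flush: the gib's edge sits at row 240, against 240.8 predicted. I'll go on to the nest mouth.

```bash
python3 -m pendant '[[[0,0.004,0],[0,0,0],0],[[0,0.004,0],[0,0,0],0],[[0,0.004,0],[0,0,0],0],[[0,0.004,0],[0,0,0],0],[[0,0.004,0],[0,0,0],0],[[0,0.004,0],[0,0,0],0],[[0,0.004,0],[0,0,0],0],[[0,0,0],[0,0,0],0]]'; python3 - <<'E'
from mv import *
t,o=tcp_stand(); f=o['force'];c,q=np.cos(s[2]),np.sin(s[2]); print(t,c*f[0]+q*f[1],-q*f[0]+c*f[1],f[2])
im,_=snap('wrist','wrist10.png')
cv2.imwrite('pics/w10z.png',cv2.resize(im[180:270,320:420,::-1],None,fx=6,fy=6,interpolation=cv2.INTER_NEAREST))
P=np.array([[15,t[1]*1000-61.4,40],[15,t[1]*1000-61.4,36]])/1000
print((wrist_px(st2w(s,P),o)-[320,180])*6)
E
```

```text
clock: 13.88
position: [0.5621, 0.0022, 0.0337]
ee_rot: [3.106, -0.47, -0.0]
force: [0.4, -0.6, -0.1]
width: 0.008
[ 0.00238068 -0.01837794  0.03367837] 0.4983287615759428 -0.4290428246012158 -0.10350885430417668
[[270.98048564 238.77602666]
 [257.07043718 225.34743358]]
```

View pics/w10z.png

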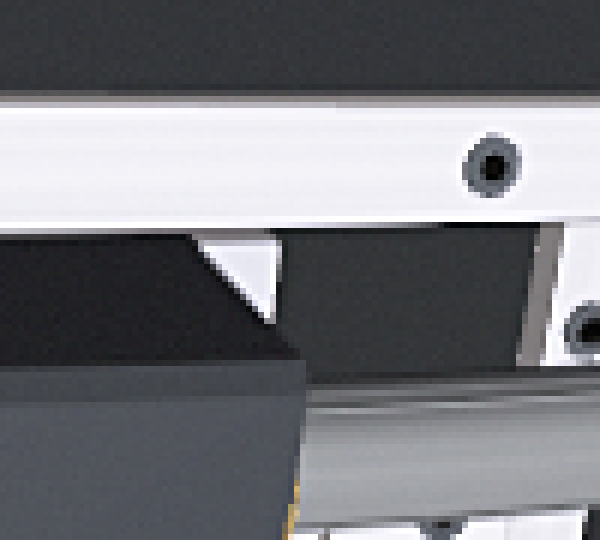

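```bash
python3 -m pendant '[[[0,0.004,0],[0,0,0],0],[[0,0.004,0],[0,0,0],0],[[0,0.004,0],[0,0,0],0],[[0,0.004,0],[0,0,0],0],[[0,0.004,0],[0,0,0],0],[[0,0.004,0],[0,0,0],0],[[0,0.004,0],[0,0,0],0],[[0,0.003,0],[0,0,0],0],[[0,0,0],[0,0,0],0]]'; python3 - <<'E'
from mv import *
t,o=tcp_stand(); f=o['force'];c,q=np.cos(s[2]),np.sin(s[2]); print(t,c*f[0]+q*f[1],-q*f[0]+c*f[1],f[2])
im,_=snap('wrist','wrist11.png')
cv2.imwrite('pics/w11z.png',cv2.resize(im[180:270,320:420,::-1],None,fx=6,fy=6,interpolation=cv2.INTER_NEAREST))
E
```

```text
clock: 15.05
position: [0.553, -0.0273, 0.0337]
ee_rot: [3.106, -0.469, -0.0]
force: [-0.3, 0.6, -0.1]
width: 0.007
[ 0.00233004 -0.04923206  0.03370309] -0.43956147182452354 0.4468931978623459 -0.053093968061151534
```

View pics/w11z.png

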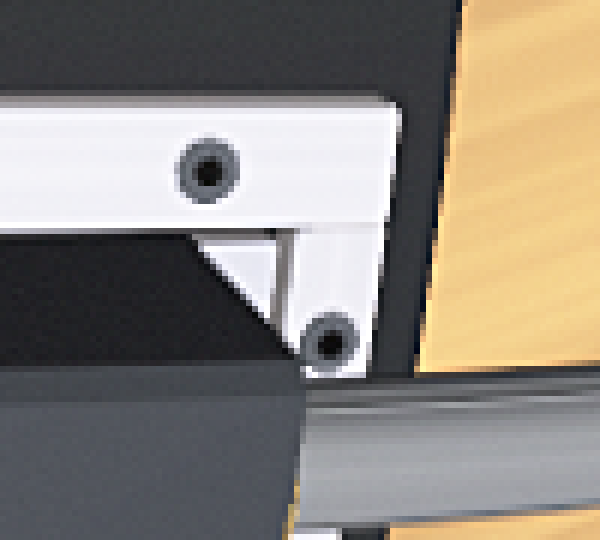

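The far end is about 3–4 mm short of the stop. I'll press gently home.

```bash
python3 -m pendant '[[[0,0.002,0],[0,0,0],0],[[0,0.001,0],[0,0,0],0],[[0,0.001,0],[0,0,0],0],[[0,0.001,0],[0,0,0],0],[[0,0.0005,0],[0,0,0],0],[[0,0,0],[0,0,0],0]]'; python3 - <<'E'
from mv import *
t,o=tcp_stand(); f=o['force'];c,q=np.cos(s[2]),np.sin(s[2]); print(t,c*f[0]+q*f[1],-q*f[0]+c*f[1],f[2])
im,_=snap('wrist','wrist12.png')
cv2.imwrite('pics/w12z.png',cv2.resize(im[180:270,320:420,::-1],None,fx=6,fy=6,interpolation=cv2.INTER_NEAREST))
E
```

```text
clock: 15.85
position: [0.552, -0.0312, 0.0339]
ee_rot: [-3.106, 0.467, -0.001]
force: [2.0, 5.2, -0.1]
width: 0.006
[ 0.00243111 -0.053238    0.03393162] 0.40929605223266763 5.568455030842343 -0.1492326494012992
```

View pics/w12z.png

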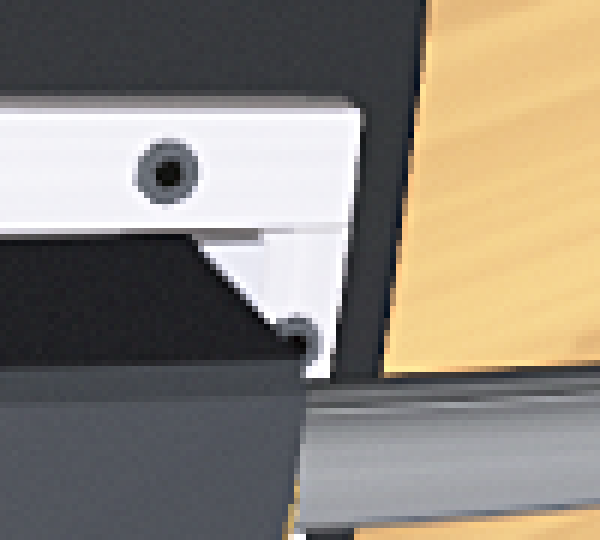

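The gib is home: the push met 5.6 N at TCP y = -53.2 mm, against about -53.6 expected. Now I'll withdraw and check.

```bash
python3 -m pendant '[[[0,0.0005,0],[0,0,0],0],[[0,0,0],[0,0,0],0],[[0,-0.004,0],[0,0,0],0],[[0,-0.008,0],[0,0,0],0],[[0,-0.010,0],[0,0,0],0],[[0,-0.01,-0.01],[0,0,0],0],[[0,0,-0.04],[0,0,0],0],[[-0.02,0,-0.05],[0,0,0],0],[[-0.025,0,-0.05],[0,0,0],0],[[0,0,0],[0,0,0],0]]'; python3 - <<'E'
from mv import *
t,o=tcp_stand(); print(t,o['force'])
im,_=snap('wrist','wrist13.png')
cv2.imwrite('pics/w13z.png',cv2.resize(im[90:230,220:400,::-1],None,fx=4,fy=4,interpolation=cv2.INTER_CUBIC))
M=np.array([[15,-115,36],[15,-63,40],[15,-115,40],[-7,-115,40],[-7,-63,40]])/1000
print((wrist_px(st2w(s,M),o)-[220,90])*4)
E
```

```text
clock: 17.15
position: [0.519, 0.013, 0.1883]
ee_rot: [-3.106, 0.465, -0.011]
force: [0.1, 0.1, -1.0]
width: -0.0
[-0.04205749 -0.02071568  0.18825523] [ 0.11118521  0.10765117 -1.02775464]
[[499.9882959  168.76920739]
 [311.27943431 162.94268348]
 [504.31363862 169.3458061 ]
 [501.22739333 251.64316416]
 [309.75799366 247.29812199]]
```

View pics/w13z.png

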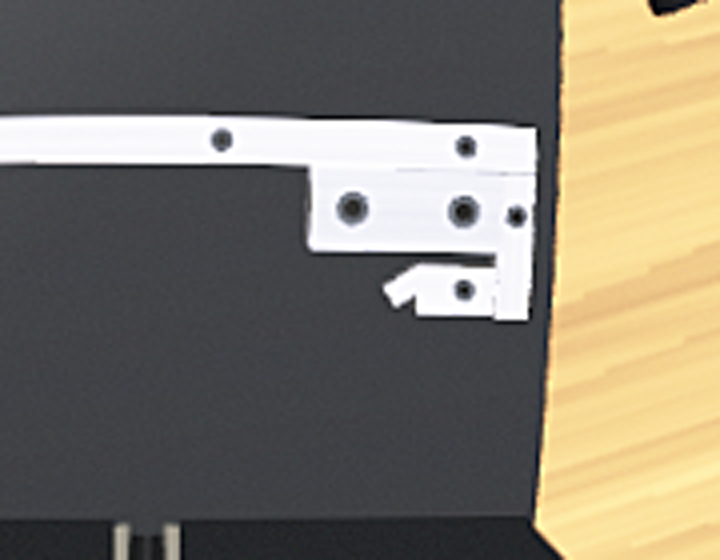

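The picture shows the gib fully home, with corners at (311,165), (310,249) and (497,253). These match the home prediction to within a few zoomed pixels, roughly 1 mm. I'll do one last check on the other parts and then hand in.

```bash
python3 -m pendant '[[[-0.02,0,-0.02],[0,0,0],0],[[0,0,0],[0,0,0],0],[[0,0,0],[0,0,0],0],[[0,0,0],[0,0,0],0]]'; python3 - <<'E'
from mv import *
snap('scene','scene9.png'); a=cv2.imread('pics/scene0.png');b=cv2.imread('pics/scene9.png')
d=cv2.absdiff(a,b).max(2)
for n,(u,v) in dict(obj0=(264,182),spacer=(304,196),obj1=(375,168),obj2=(153,213),obj3=(165,175),cap=(176,169),driver=(110,255),gib=(301,221)).items(): print(n,d[v-10:v+10,u-10:u+10].max())
cv2.imwrite('pics/s9z.png',cv2.resize(b[120:300,90:390],None,fx=2.6,fy=2.6))
E
```

```text
clock: 17.7
position: [0.4988, 0.0168, 0.2027]
ee_rot: [3.106, -0.469, -0.002]
force: [-0.3, -0.4, -0.1]
width: 0.009
obj0 6
spacer 6
obj1 6
obj2 6
obj3 7
cap 7
driver 7
gib 138
```

View pics/s9z.png

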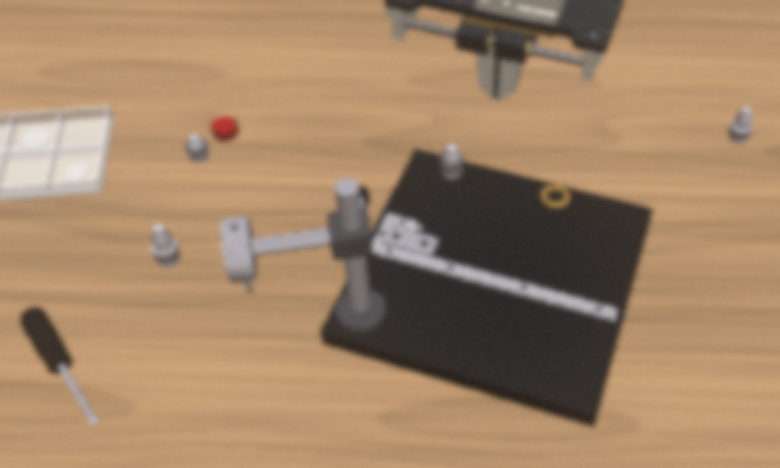

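The gib is in the nest, the hand is clear, and every other loose part is unchanged.

```bash
python3 -c "
from cell import arm; print(arm.sign_off())"
```

```text
the job is handed in; nothing more can be done
None
```

The gib is home in the nest against the fence and the end stop, and I've handed the job in at about 18 s. No verdict was reported.

I pushed the gib square onto the fence with the shut fingertips, then slid it along by its left end until it met the end stop with about 5.6 N.

**Final position:** in the last wrist picture the gib's corners were within about 1 mm of the fully home position, lying flat and square.

**Other parts and hand:** the before-and-after scene pictures showed no change at any of the other loose parts. The hand finished about 0.2 m above the bench with no contact force.

**Checks that disagreed or needed mending:**
- **First push:** the tips rode about 5 mm higher than I intended and the gib stopped just short of the fence. I backed off, lowered the tips and repeated the push.
- **Fence contact:** partway along, one picture hinted that the far end had opened by up to 0.85 mm. I eased the sideways bias, and later pictures showed it flush.
- **Stand position:** the top and wrist cameras disagreed by about 2 mm, so I used the wrist camera's fit.
- **Gib detection:** the network did not find the gib in the top picture, so I read its corners from the images myself.

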